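# Snap the UV torch back into its spring clips

## Task

Put the yellow glue-curing torch away: snap it sideways into the pair of steel spring clips on the sloping tool board, under the lamp bar, so that both clips hold its barrel fully home and the black end collars stay outside the clips (either way round is fine). Let go of it, and leave the blue torch and everything else on the table where it is.

Things in the scene. Friction and masses are not known exactly. Their poses are not given: they have to be found in the camera images.
- torch_center (a point): Centre of the yellow torch, on its axis, mid-barrel, 18 mm above the table. Loose, about 0.16 kg. Own x axis: along the torch to the lens, at first within 25 degrees of world y. Round barrel 28 mm thick, from x = -72 to +72 mm; at each end a square black collar 36 x 36 mm (lens end 26, tail 18 mm long), on which it lies without rolling, the barrel 4 mm clear of the table. 188 mm long in all.
- blue_torch_center (a point): Centre of the other torch, the same in shape and size but with a blue barrel; it stays where it is. The two may lie in either place, at least 125 mm apart.
- clips: Pair of steel C-shaped spring clips on the sloping plywood board of a fixed rack (place and yaw vary). Origin: where the centre of the snapped-in torch lies, mid-way between the clips, 100 mm above the table. Own y: along the seated torch, level. Own z: straight out of the board, the way the clips open, leaning 40 degrees from vertical, roughly towards the robot. Own x: up the slope.
- clip_left (a point): Seat centre of the clip at y = +50 mm of the pair, axes as clips. Each clip is 14 mm wide along y (86 mm free between the two) and has two sprung jaws: lips 21 mm apart at z = +9 mm, flaring to 40 mm at z = +20 mm. The barrel's axis is at about z = +21 mm when it first meets the lips; pressing both along -z takes 8 to 18 N in all, most at z = +14 mm; past z = +6 mm the clips pull it in to z = 0.
- clip_right (a point): The same for the clip at y = -50 mm. The board's face lies at z = -34 mm in these axes, from x = -70 to +75 mm, 270 mm wide; the floor of each clip, on which the barrel rests, at z = -14 mm.
- lamp_bar (a point): Middle of the fixed lamp bar over the board: a tube 22 mm thick, 270 mm long, parallel to the clips' y, its axis at x = +112, z = +80 mm in the clips' axes, 233 mm above the table. It is in the way of a gripper coming straight down on the clips: come in along their own z axis. Two thin posts carry it behind the board, 125 mm either side of the middle.
- pliers: Loose red-handled pliers, 170 mm long, 65 mm wide, 16 mm high, lying on the table; origin near the pivot, on the table. To be left alone.
- bowl: Amber glass bowl, 120 mm across, 45 mm high; origin under its centre. To be left alone.
- jar: Green glass jar with black cap, 60 mm across, 85 mm high; origin under its centre. To be left alone.
- glass_piece: Flat piece of teal glass about 140 x 50 x 6 mm; origin under its centre. To be left alone.
- brush: Bench brush with a wooden handle, about 200 mm long and 25 mm high, lying on the table. To be left alone.
Things that resemble listed ones, but are neither listed nor needed, are in the scene too. What is shaped like the part that bears torch_center but green or orange is not meant.

How it is judged:
By the outcome, as a careful person would: the job done as asked, in the order asked, and still so for the second after the job is handed in, with the robot touching nothing.
It also fails if it takes over 32 s, if anything falls off the work surface, if the arm or the gripper's body presses on something with over 40 N, if the wrist force passes 120 N, or if a joint passes its speed limit or range.

## Robot

A 6-joint arm with a two-finger parallel gripper is mounted at the origin on the work surface. World frame = base frame: x ahead of the robot, y to its left, z up, the work surface at z = 0. Lengths are in mm, angles in rad, forces in N, time in s.
With the tool pointing down it reaches from about 375 to 925 mm from the base axis. Payload 5.7 kg.
Tool frame: the origin (TCP) lies at the centre of the arm's flange, where the gripper is bolted on; the fingertips stand 173 mm ahead of it and the grasp point (between the pads) lies 155 mm ahead of it; z points along the fingers, y is the direction in which the jaws open and shut (so a half turn about z gives the same grasp; the last joint's range is limited). The gripper opens to 85 mm and grips with 20 to 120 N. Pads are 22 mm wide; open, the fingers measure 114 mm over their backs; the gripper's body (76 mm by 85 mm) begins 54 mm behind the grasp point. The pads swing forward as they close: fully open they stand 13 mm farther back than shut.
Start: joints at [-1.314, 0.359, 1.51, -0, 1.272, -0.115], TCP at [217.964, -558.997, 404.667] pointing down, gripper open.
Joint ranges: [-2.97, 2.97], [-1.01, 2.36], [0.21, 2.38], [-0.96, 4.11], [0.2, 2.71], [-2.98, 2.98]. Speed limits (rad/s): [2.39, 2.39, 3.14, 3.14, 3.14, 3.14].

## Interface

Orientations are given as a rotation vector (axis times angle).
In Python, from bench import bot gives the robot as it stands.
- The arm moves only by the tool jog_arm, never from a script. Its argument "plan" is a list of rows, each an object with "offset": the shift along the tool's x, y, z in cm, a list of three; "turn": the turn, a rotation vector about the tool's x, y, z in degrees, a list of three; "grip": the closure in counts, from 0 (fully open) to 255 (shut). In form: [{"offset": [tx, ty, tz], "turn": [rx, ry, rz], "grip": grip}, ...]. A call has exactly 8 rows; each row shifts and turns the commanded pose from where the row before left it, along the tool's axes as they then stand; what a row does not reach is not made up. A row lasts 1/12 s, in which the tool goes at most 41.7 mm and 7.16 degrees, less where a joint would pass 70% of its speed; a pose out of reach is approached as far as the arm can. A call with a gripper value outside its range is refused whole. The fingers move at their own pace and stop on an object; the grip force is fixed at half the most. Time passes only in rows, so rows that do not move let the fingers close, or fill a call up. It gives the time, the measured TCP pose, the force and the opening at its end, in the units of the state.
- bot.get_obs(): the state, without advancing time (a new reading comes with each control period).
- bot.get_image(name): name is "scene" or "top"; returns a dict with "frame" (420x560x3 uint8, red, green, blue), "z_map" (420x560 float32, mm along the optical axis (not along the pixel's ray), 0 where there is no reading), "K" (3x3 intrinsics, pixels), "distortion" ([k1, k2, p1, p2, k3] as OpenCV has them; the pictures are not rectified), "R" (3x3) and "t" (3): a world point X has camera coordinates R X + t. Camera axes: x right, y down, z forward; pixel columns grow to the right and rows downward; lengths in mm; the calibration is good to about 2 mm. A picture is of the moment at which its call begins.
- bot.finish_job(): hands the job in, once; it reports no verdict.
Trained networks look in the newest picture that a camera, given by its name, has taken for a name from the list of things; names that differ only in an ending like _2 or _b are one class to them, and where a whole thing is asked for, a point or a joint stands for the part that bears it (a point fixed in the world has none). Each returns a list of dicts, best first, with "p" (0 to 1); they miss things now and then, are a little off and sometimes report something else, mostly with a low value. They report only what shows in the picture. A call takes as long as a camera call. They do not tell look-alikes from the thing itself.
- bot.search_frame(label, camera): "extent" ([left, top, right, bottom] in pixels, round what is visible of it).
The state is a dict: "clock": time; "qpos": joint angles; "qvel": joint speeds; "joint_torque": joint torques, N m; "ee_pos": TCP position; "orientation": TCP orientation; "wrist_force": force on the tool from outside, world axes, zero at the start; "wrist_torque": the same for the moment, N m; "grip_width": finger opening in mm.
Only numpy, scipy, OpenCV 4.12 (cv2) and the standard library are available. Lean on these libraries where they do the work, as an engineer would, in place of code of your own. Each camera call takes 0.05 s, during which the arm holds its last target. There are 200 camera calls.

## Working session

There is one attempt and no reset: what is moved stays moved. The work goes in short steps, Python scripts to look and compute and a tool call to move; the robot and the scene stay as the last step left them, time stands still between calls to the robot, and variables do not carry over. Pictures are saved under pics/ and viewed, about 8 in all and at most 12, crops included, and the job is handed in when it is done.

Besides the shell and the picture viewer there is one more tool, called after "Request:" as name([rows], argument=value, ...), one row to a line, values as JSON. jog_arm: Moves the arm, as the interface text tells. Its arguments: {"type":"object","properties":{"plan":{"type":"array"}},"required":["plan"]}

```bash
mkdir -p pics; ls
python3 - <<'E'
from bench import bot
import cv2, numpy as np
o=bot.get_obs(); print(o)
for n in("scene","top"):
    d=bot.get_image(n); cv2.imwrite(f"pics/{n}0.png",d["frame"][:,:,::-1]); np.savez(f"{n}0.npz",**d)
    print(n,d["K"].tolist(),d["distortion"],d["R"].round(4).tolist(),d["t"], (d["z_map"]>0).mean())
    for l in("torch_center","blue_torch_center","clips","clip_left","lamp_bar","pliers","jar","bowl"):
        print(l,[(r["extent"],round(r["p"],2)) for r in bot.search_frame(l,n)][:5])
E
```

```text
pics
{'clock': 0.0, 'qpos': array([-1.31411011e+00,  3.59519927e-01,  1.51145507e+00,  2.77369412e-05,
        1.27249414e+00, -1.15088748e-01]), 'qvel': array([ 0.00059783,  0.00037235, -0.00122768,  0.00151887, -0.00024014,
       -0.00093665]), 'joint_torque': array([-8.32574660e-04, -5.27617335e+01, -2.78625458e+01, -3.61103603e-04,
        1.33336094e-02, -9.88908965e-06]), 'ee_pos': array([ 217.8721044 , -558.65136199,  403.83578175]), 'orientation': array([-3.08563221e+00, -5.80266478e-01,  1.66882029e-04]), 'wrist_force': array([-0.27403001,  0.86713021,  0.97423257]), 'wrist_torque': array([ 0.0064769 ,  0.00371739, -0.03100345]), 'grip_width': 85.27588964683723}
scene [[405.28935185100937, 0.0, 284.51013014545623], [0.0, 405.28935185100937, 207.2082224862678], [0.0, 0.0, 1.0]] [-0.10239634  0.          0.          0.          0.        ] [[0.2089, 0.9779, 0.0119], [0.6624, -0.1325, -0.7373], [-0.7194, 0.1619, -0.6754]] [  25.09138815 -259.93070882 1542.94940631] 0.9958843537414966
torch_center [([205.6, 175.0, 256.1, 214.8], 0.97), ([353.7, 287.8, 385.8, 361.7], 0.75), ([22
[... 560 characters left out ...]
     0.        ] [[-0.0372, -0.9993, -0.0016], [-0.9782, 0.0367, -0.2042], [0.2042, -0.006, -0.9789]] [-130.84469627  584.55925498 1821.00154551] 0.9961904761904762
torch_center [([228.7, 125.9, 248.2, 174.0], 0.91), ([274.0, 231.4, 323.9, 260.0], 0.56), ([320.6, 269.8, 338.7, 291.7], 0.56)]
blue_torch_center [([268.4, 180.9, 319.3, 203.9], 0.91)]
clips [([166.0, 200.4, 196.2, 215.3], 0.52)]
clip_left [([166.1, 200.0, 198.6, 220.3], 0.58)]
lamp_bar [([130.4, 175.4, 224.6, 231.6], 0.63)]
pliers [([194.3, 270.7, 233.2, 300.2], 0.75)]
jar [([277.9, 138.4, 291.1, 160.1], 0.67), ([130.8, 176.1, 225.3, 231.9], 0.51)]
bowl [([142.7, 254.3, 174.9, 288.0], 0.83), ([163.4, 201.2, 197.1, 218.5], 0.43)]
```

View pics/scene0.png

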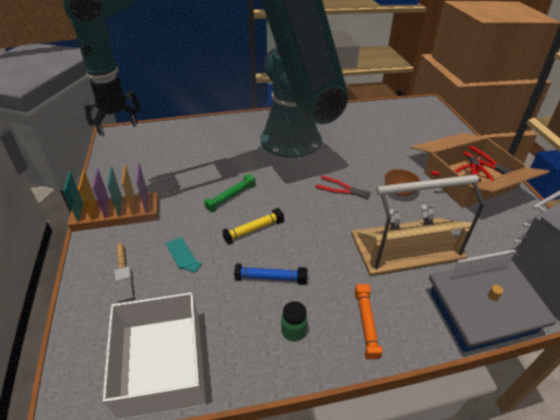

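View pics/top0.png

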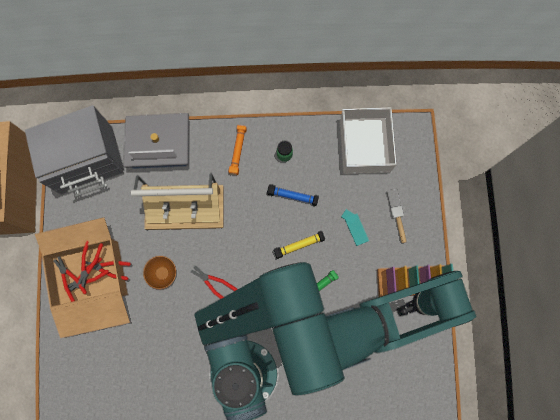

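The two pictures show these torch-like things:
- The yellow one, at scene (253,226) and top (299,245). This is the target by its barrel colour.
- Blue at scene (271,273) and top (293,195).
- Green at scene (231,191) and top (326,282).
- Orange at scene (368,320) and top (237,150).

The rack is at scene (412,235) and top (183,208), with its clips at top (166,210) and (195,210).

```bash
cat > h.py <<'E'
import numpy as np, cv2
from scipy.spatial.transform import Rotation as Rn
def load(n): return dict(np.load(n))
def cloud(d):
    h,w=d["z_map"].shape; u,v=np.meshgrid(np.arange(w),np.arange(h))
    p=cv2.undistortPoints(np.stack([u,v],-1).reshape(-1,1,2).astype(float),d["K"],d["distortion"]).reshape(h,w,2)
    z=d["z_map"][...,None].astype(float); X=np.concatenate([p*z,z],-1)
    return (X-d["t"])@d["R"]
def proj(d,X):
    return cv2.projectPoints(np.atleast_2d(X).astype(float),cv2.Rodrigues(d["R"])[0],d["t"],d["K"],d["distortion"])[0].reshape(-1,2)
def ray(d,uv):
    p=cv2.undistortPoints(np.array(uv,float).reshape(-1,1,2),d["K"],d["distortion"]).reshape(2)
    r=d["R"].T@np.r_[p,1]; return -d["R"].T@d["t"], r/np.linalg.norm(r)
def tri(d1,u1,d2,u2):
    (a,r),(b,s)=ray(d1,u1),ray(d2,u2)
    k=np.linalg.lstsq(np.c_[r,-s],b-a,rcond=None)[0]; P,Q=a+k[0]*r,b+k[1]*s
    return (P+Q)/2,np.linalg.norm(P-Q)
def barrel(d,hue,box):
    hsv=cv2.cvtColor(d["frame"],cv2.COLOR_RGB2HSV); m=cv2.inRange(hsv,(hue[0],140,70),(hue[1],255,255))
    q=np.zeros_like(m); l,t,r,b=box; q[t:b,l:r]=m[t:b,l:r]
    n,lab,st,c=cv2.connectedComponentsWithStats(q); i=1+st[1:,4].argmax(); return lab==i,c[i]
E
python3 - <<'E'
from h import *
S,T=load("scene0.npz"),load("top0.npz")
for name,hue,bs,bt in(("yellow",(22,34),(215,200,295,250),(265,225,335,265)),("blue",(105,130),(225,255,315,295),(260,175,325,212))):
    c={}
    for k,d,b in(("S",S,bs),("T",T,bt)):
        m,c[k]=barrel(d,hue,b); P=cloud(d)[m]; 
        mu=P.mean(0); e=np.linalg.svd((P-mu)[:,:2],full_matrices=False)[2][0]; e*=np.sign(e[1])
        s=(P-mu)[:,:2]@e; print(name,k,m.sum(),c[k].round(1),"mean",mu.round(1),"ang",np.degrees(np.arctan2(e[1],e[0])).round(1),"zpct",np.percentile(P[:,2],[5,50,95]).round(1),"s",np.percentile(s,[1,99]).round(1))
    print(tri(S,c["S"],T,c["T"]))
# rack: lamp bar + board
for k,d,b in(("S",S,(345,165,495,280)),("T",T,(125,165,235,240))):
    C=cloud(d); l,t,r,bb=b; P=C[t:bb,l:r].reshape(-1,3)
    print(k,P.min(0).round(),P.max(0).round())
    B=P[(P[:,2]>222)&(P[:,2]<255)]; mu=B.mean(0); e=np.linalg.svd((B-mu)[:,:2],full_matrices=False)[2][0]; e*=np.sign(e[1]); s=(B-mu)[:,:2]@e
    print("bar",len(B),mu.round(1),e.round(3),np.percentile(s,[0.5,99.5]).round(), np.percentile(B[:,2],[5,50,95]).round(1))
# upscaled rack crops
a=cv2.resize(S["frame"][160:285,340:500],None,fx=5,fy=5,interpolation=cv2.INTER_CUBIC)[:600]
b=cv2.resize(T["frame"][170:240,125:235],None,fx=7,fy=7,interpolation=cv2.INTER_CUBIC)
cv2.imwrite("pics/rackS.png",a[:,:,::-1]); cv2.imwrite("pics/rackT.png",b[:,:,::-1])
E
```

```text
yellow S 451 [252.8 225.4] mean [ 463.  -216.7   32.6] ang 165.9 zpct [14.7 27.2 32.3] s [-41.3  56.6]
yellow T 268 [301.6 243.5] mean [ 447.9 -222.8   35.3] ang 115.5 zpct [16.5 29.9 38.4] s [-65.8  61.7]
(array([ 450.4251844 , -219.80029259,   20.3427186 ]), np.float64(7.648521384402409))
blue S 451 [268.6 273.6] mean [ 642.8 -204.6   33.2] ang 173.2 zpct [15.2 27.5 32.2] s [-10.4  25.3]
blue T 223 [293.3 195.1] mean [ 627.4 -200.9   29.1] ang 74.4 zpct [18.3 29.5 38.7] s [-56.4  55.8]
(array([ 630.14062397, -201.94486015,   16.88969741]), np.float64(1.2326282673421545))
S [ 194. -309.   -8.] [1277.  672.  850.]
bar 958 [613.4 195.5 236.9] [0.012 1.   ] [-129.  139.] [226.5 238.5 243.5]
T [ 195. -141.  -19.] [ 766.  433. 1902.]
bar 580 [607.  201.1 240.3] [0.014 1.   ] [-132.  134.] [228.2 241.1 248.4]
```

View pics/rackS.png

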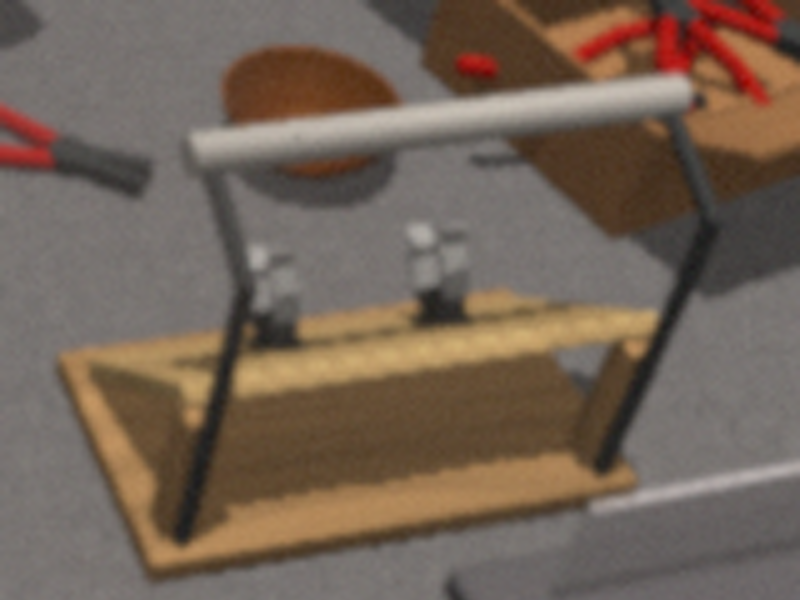

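View pics/rackT.png

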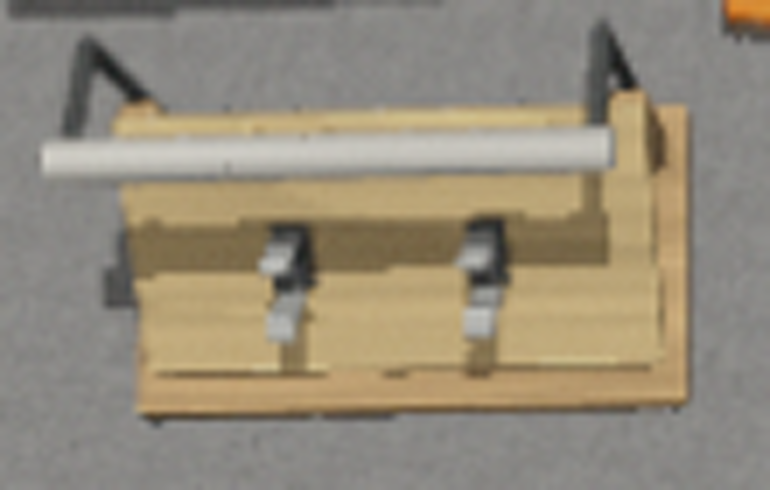

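The crops show the rack clearly. The bar ends are at about scene (377.6,190.0) and (477.6,178.6), and top (130.6,192.5) and (212.1,190.8). The clip jaws open towards the robot. Next I fit the rack pose with both views and refine the torch, with a close crop of it.

```bash
cat > fit.py <<'E'
from h import *
from scipy.optimize import least_squares
c40,s40=np.cos(np.radians(40)),np.sin(np.radians(40))
def axes(psi):
    c,s=np.cos(psi),np.sin(psi); z=np.array([-s40*c,-s40*s,c40]); x=np.array([c40*c,c40*s,s40]); return np.c_[x,np.cross(z,x),z]
if __name__=="__main__":
    S,T=load("scene0.npz"),load("top0.npz")
    L=np.array([[112,135,80],[112,-135,80]]) # left end = +y
    oS=np.array([[477.6,178.6],[377.6,190.0]]); oT=np.array([[130.6,192.5],[212.1,190.8]])
    for a,b in zip(oS,oT[[0,1]]): print("bar end tri",tri(S,a,T,b))
    f=lambda p:np.r_[(proj(S,p[:3]+L@axes(p[3]).T)-oS).ravel(),(proj(T,p[:3]+L@axes(p[3]).T)-oT).ravel()]
    r=least_squares(f,[573,200,100,0]); print("free h",r.x.round(3),r.fun.round(2))
    g=lambda p:f([p[0],p[1],100,p[2]]); r2=least_squares(g,[573,200,0]); print("h=100",r2.x.round(3),r2.fun.round(2))
    # cloud check: board plane
    A=axes(r2.x[2]); o=np.r_[r2.x[:2],100]
    for k,d in(("S",S),("T",T)):
        q=(cloud(d).reshape(-1,3)-o)@A; m=(abs(q[:,0]+20)<40)&(abs(q[:,1])<38)&(abs(q[:,2]+34)<12); print(k,"board z",m.sum(),np.median(q[m,2]).round(1))
    P=lambda x,y,z:o+A@np.array([x,y,z])
    ov=[]
    for d,(l,t,rr,b),k in((S,(350,165,450,240),6),(T,(140,175,220,235),8)):
        im=cv2.resize(d["frame"][t:b,l:rr],None,fx=k,fy=k,interpolation=cv2.INTER_CUBIC)
        for y in(50,-50):
            for (x,z),c in(((20,20),(255,0,0)),((-20,20),(0,0,255)),((0,-14),(0,255,0))):
                u=(proj(d,P(x,y,z))[0]+.5-[l,t])*k; cv2.circle(im,tuple(int(v) for v in u),3,c,-1)
        ov.append(cv2.resize(im,(390,300)))
    S2=S; 
    for name,bs,bt in(("yellow",(215,200,295,250),(265,225,335,265)),):
        C=[]
        for k,d,b in(("S",S,bs),("T",T,bt)):
            hsv=cv2.cvtColor(d["frame"],cv2.COLOR_RGB2HSV); m=cv2.inRange(hsv,(15,110,40),(38,255,255)); q=np.zeros_like(m); q[b[1]:b[3],b[0]:b[2]]=m[b[1]:b[3],b[0]:b[2]]
            n,lab,st,ce=cv2.connectedComponentsWithStats(q); i=1+st[1:,4].argmax(); v,u=np.nonzero(lab==i)
            (cx,cy),(w,h),an=cv2.minAreaRect(np.c_[u,v].astype(np.float32)); e=cv2.boxPoints(((cx,cy),(w,h),an))
            j=[(e[0]+e[1])/2,(e[2]+e[3])/2] if np.linalg.norm(e[0]-e[1])<np.linalg.norm(e[1]-e[2]) else [(e[1]+e[2])/2,(e[3]+e[0])/2]
            j=sorted(j,key=lambda p:p[0]); C.append(j); print(k,len(u),np.round(j,1).tolist(),round(min(w,h),1))
            for zz in(18,):
                W=[]
                for p in j: a,rd=ray(d,p); W.append(a+rd*(zz-a[2])/rd[2])
                W=np.array(W); dd=W[1]-W[0]; print("  plane18 mid",W.mean(0).round(1),"len",np.linalg.norm(dd).round(1),"ang",np.degrees(np.arctan2(dd[1],dd[0])).round(1))
            l,t,rr,bb=b; im=cv2.resize(d["frame"][t:bb,l:rr],(390,290),interpolation=cv2.INTER_CUBIC); ov.append(im)
        # scene right = +y ; top right = -y
        t1,g1=tri(S,C[0][0],T,C[1][1]); t2,g2=tri(S,C[0][1],T,C[1][0]); print("tri ends",t1.round(1),t2.round(1),g1,g2,"mid",((t1+t2)/2).round(1))
    im=np.vstack([np.hstack(ov[:2]),np.hstack(ov[2:])]); cv2.imwrite("pics/fit.png",im[:,:,::-1])
E
python3 fit.py
```

```text
bar end tri (array([610.18243303, 340.64832399, 232.70014712]), np.float64(2.073834662670499))
bar end tri (array([604.47115743,  69.33499611, 233.73686263]), np.float64(0.2654679055165006))
free h [ 5.73111e+02  2.05775e+02  1.00167e+02 -2.40000e-02] [-0.48 -0.04  0.15  0.01 -0.12 -0.37 -0.23  0.08]
h=100 [ 5.73059e+02  2.05839e+02 -2.40000e-02] [-0.49 -0.    0.15  0.04 -0.12 -0.34 -0.24  0.11]
S board z 84 -35.7
T board z 400 -33.6
S 500 [[229.3000030517578, 235.10000610351562], [276.29998779296875, 215.6999969482422]] 10.1
  plane18 mid [ 448.2 -214.    18. ] len 154.7 ang 109.5
T 311 [[280.79998779296875, 251.39999389648438], [319.0, 236.6999969482422]] 7.8
  plane18 mid [ 448.6 -217.7   18. ] len 147.9 ang -71.0
tri ends [ 472.8 -287.3   16.8] [ 424.7 -144.7   20.8] 0.8409509812222273 6.143940826944871 mid [ 448.8 -216.    18.8]
```

View pics/fit.png

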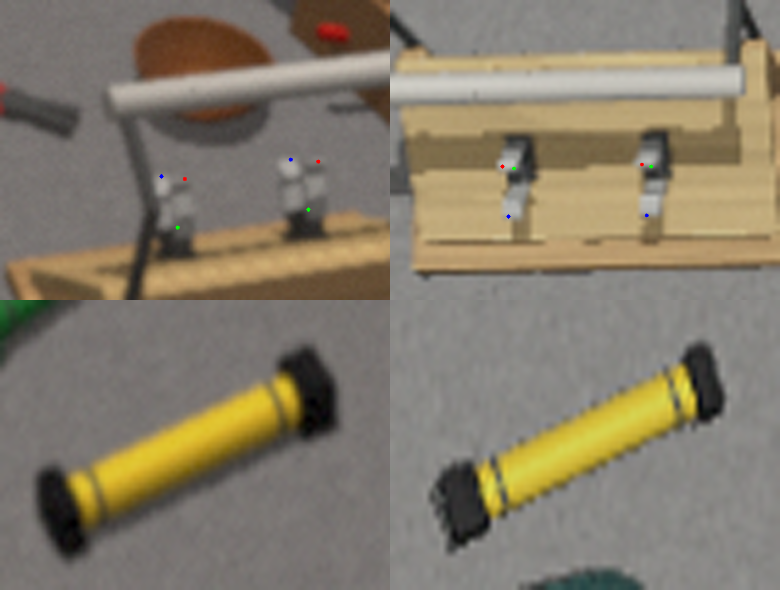

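The fit agrees with the overlays, where the dots sit on the flare tips:
- **Clips:** origin at (573, 206, 100), yaw about -1.2°.
- **Torch:** centre at (448.5, -216, 18) from both views, axis at 109°. The crop confirms a yellow barrel with black collars.

Moving over it now.

Request:
jog_arm([
  {"offset": [3.2,-2.2,0],"turn": [0,0,0],"grip": 0},
  {"offset": [3.2,-2.2,0],"turn": [0,0,0],"grip": 0},
  {"offset": [3.2,-2.2,0],"turn": [0,0,0],"grip": 0},
  {"offset": [3.2,-2.2,0],"turn": [0,0,0],"grip": 0},
  {"offset": [3.2,-2.2,0],"turn": [0,0,0],"grip": 0},
  {"offset": [3.2,-2.2,0],"turn": [0,0,0],"grip": 0},
  {"offset": [3.2,-2.2,0],"turn": [0,0,0],"grip": 0},
  {"offset": [3.2,-2.2,0],"turn": [0,0,0],"grip": 0},
])

```text
clock: 1.57
ee_pos: [393.2, -300.4, 404.9]
orientation: [3.087, 0.58, 0.001]
wrist_force: [1.3, -0.2, -0.5]
grip_width: 85.5
```

Request:
jog_arm([
  {"offset": [0,0,1.5],"turn": [0,0,-7],"grip": 0},
  {"offset": [0,0,1.5],"turn": [0,0,-7],"grip": 0},
  {"offset": [0,0,1.5],"turn": [0,0,-7],"grip": 0},
  {"offset": [0,0,1.5],"turn": [0,0,-7],"grip": 0},
  {"offset": [0,0,1.5],"turn": [0,0,-7],"grip": 0},
  {"offset": [0,0,1.5],"turn": [0,0,-7],"grip": 0},
  {"offset": [0,0,1.5],"turn": [0,0,-7],"grip": 0},
  {"offset": [0,0,1.5],"turn": [0,0,-7],"grip": 0},
])

```text
clock: 2.23
ee_pos: [392.6, -302.1, 284.2]
orientation: [2.447, 1.969, 0.0]
wrist_force: [-0.2, -0.0, -0.3]
grip_width: 85.4
```

Request:
jog_arm([
  {"offset": [0,0,0],"turn": [0,0,-7],"grip": 0},
  {"offset": [0,0,0],"turn": [0,0,-7],"grip": 0},
  {"offset": [0,0,0],"turn": [0,0,-7],"grip": 0},
  {"offset": [0,0,0],"turn": [0,0,-7],"grip": 0},
  {"offset": [0,0,0],"turn": [0,0,-4],"grip": 0},
  {"offset": [0,0,0],"turn": [0,0,0],"grip": 0},
  {"offset": [0,0,0],"turn": [0,0,0],"grip": 0},
  {"offset": [0,0,0],"turn": [0,0,0],"grip": 0},
])

```text
clock: 2.9
ee_pos: [392.6, -302.0, 284.8]
orientation: [1.82, 2.56, 0.0]
wrist_force: [0.5, -0.6, 0.2]
grip_width: 85.9
```

```bash
cat > go.py <<'E'
from bench import bot
from fit import *
def pose():
    o=bot.get_obs(); return o,o["ee_pos"],Rn.from_rotvec(o["orientation"])
def delta(P,R):  # offset (current tool axes, cm) and turn (deg) to target
    o,p,r=pose(); print("t",round(o["clock"],2),"pos",p.round(1),"q",o["qpos"].round(2),"F",o["wrist_force"].round(1),"w",round(o["grip_width"],1))
    print("axes x,y,z",r.as_matrix().T.round(3).tolist()); print("off cm",(r.inv().apply(P-p)/10).round(2),"turn deg",np.degrees((r.inv()*R).as_rotvec()).round(2))
def down(deg): # tool y at world angle deg
    a=np.radians(deg); y=np.array([np.cos(a),np.sin(a),0]); z=np.array([0,0,-1.]); return Rn.from_matrix(np.c_[np.cross(y,z),y,z])
O=np.array([573.1,205.8,100.]); A=axes(-.021)
PL=Rn.from_matrix(np.c_[A[:,1],A[:,0],-A[:,2]])
E
python3 -c "
from go import *
delta(np.array([448.5,-216,178.]),down(19.2))"
```

```text
t 2.9 pos [ 392.6 -302.   284.8] q [-0.8   0.36  1.87  0.    0.91 -1.13] F [ 0.5 -0.6  0.2] w 85.9
axes x,y,z [[-0.328, 0.945, -0.0], [0.945, 0.328, 0.0], [0.0, -0.0, -1.0]]
off cm [ 6.29  8.11 10.68] turn deg [ 0.01  0.   -0.03]
```

Request:
jog_arm([
  {"offset": [1.6,2.0,0],"turn": [0,0,0],"grip": 0},
  {"offset": [1.6,2.0,0],"turn": [0,0,0],"grip": 0},
  {"offset": [1.6,2.0,0],"turn": [0,0,0],"grip": 0},
  {"offset": [1.5,2.1,0],"turn": [0,0,0],"grip": 0},
  {"offset": [0,0,2.5],"turn": [0,0,0],"grip": 0},
  {"offset": [0,0,2.5],"turn": [0,0,0],"grip": 0},
  {"offset": [0,0,1.0],"turn": [0,0,0],"grip": 0},
  {"offset": [0,0,0],"turn": [0,0,0],"grip": 0},
])

```text
clock: 3.57
ee_pos: [447.1, -215.0, 222.7]
orientation: [-1.816, -2.558, 0.0]
wrist_force: [-1.0, 1.4, -0.6]
grip_width: 85.7
```

```bash
python3 -c "
from go import *
delta(np.array([448.5,-216,178.]),down(19.2))
o=[]
for n,(l,t,r,b) in(('scene',(190,130,330,260)),('top',(240,200,380,330))):
    d=bot.get_image(n); o.append(cv2.resize(d['frame'][t:b,l:r],(390,362),interpolation=cv2.INTER_CUBIC))
cv2.imwrite('pics/pre.png',np.hstack(o)[:,:,::-1])"
```

```text
t 3.57 pos [ 447.1 -215.   222.7] q [-0.59  0.46  1.91  0.    0.77 -0.92] F [-1.   1.4 -0.6] w 85.7
axes x,y,z [[-0.33, 0.944, 0.004], [0.944, 0.33, -0.003], [-0.004, 0.003, -1.0]]
off cm [-0.15  0.11  4.47] turn deg [-0.17 -0.23  0.05]
```

View pics/pre.png

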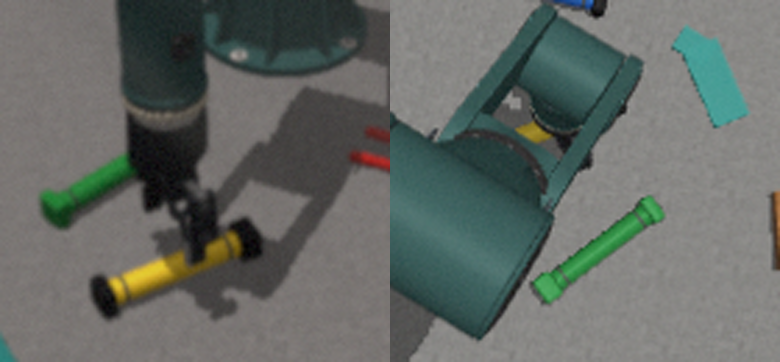

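The crop shows the gripper straddling the yellow barrel near its middle, at crop (200,240). The green torch is well clear. Descending and gripping.

Request:
jog_arm([
  {"offset": [-0.1,0.1,1.5],"turn": [0,0,0],"grip": 0},
  {"offset": [0,0,1.5],"turn": [0,0,0],"grip": 0},
  {"offset": [0,0,1.0],"turn": [0,0,0],"grip": 0},
  {"offset": [0,0,0.5],"turn": [0,0,0],"grip": 0},
  {"offset": [0,0,0],"turn": [0,0,0],"grip": 0},
  {"offset": [0,0,0],"turn": [0,0,0],"grip": 120},
  {"offset": [0,0,0],"turn": [0,0,0],"grip": 255},
  {"offset": [0,0,0],"turn": [0,0,0],"grip": 255},
])

```text
clock: 4.33
ee_pos: [449.7, -216.6, 180.4]
orientation: [1.817, 2.561, 0.0]
wrist_force: [-0.3, 0.1, -0.1]
grip_width: 51.6
```

Request:
jog_arm([
  {"offset": [0,0,0],"turn": [0,0,0],"grip": 255},
  {"offset": [0,0,0],"turn": [0,0,0],"grip": 255},
  {"offset": [0,0,0],"turn": [0,0,0],"grip": 255},
  {"offset": [0,0,0],"turn": [0,0,0],"grip": 255},
  {"offset": [0,0,0],"turn": [0,0,0],"grip": 255},
  {"offset": [0,0,0],"turn": [0,0,0],"grip": 255},
  {"offset": [0,0,0],"turn": [0,0,0],"grip": 255},
  {"offset": [0,0,0],"turn": [0,0,0],"grip": 255},
])

```text
clock: 5.0
ee_pos: [449.6, -216.4, 180.4]
orientation: [1.817, 2.562, 0.0]
wrist_force: [-1.3, 0.8, 6.6]
grip_width: 25.8
```

The width of 25.8 mm is less than the 28 mm barrel, and the upward force is 6.6 N. That suggests the pads hold it above the axis, so I regrasp about 5 mm deeper.

Request:
jog_arm([
  {"offset": [0,0,0],"turn": [0,0,0],"grip": 100},
  {"offset": [0,0,0],"turn": [0,0,0],"grip": 100},
  {"offset": [0,0,0],"turn": [0,0,0],"grip": 100},
  {"offset": [0,0,0.3],"turn": [0,0,0],"grip": 100},
  {"offset": [0,0,0.2],"turn": [0,0,0],"grip": 100},
  {"offset": [0,0,0],"turn": [0,0,0],"grip": 100},
  {"offset": [0,0,0],"turn": [0,0,0],"grip": 255},
  {"offset": [0,0,0],"turn": [0,0,0],"grip": 255},
])

```text
clock: 5.67
ee_pos: [449.4, -216.4, 174.5]
orientation: [-1.817, -2.562, -0.0]
wrist_force: [-0.1, -0.1, 1.0]
grip_width: 28.7
```

Request:
jog_arm([
  {"offset": [0,0,0],"turn": [0,0,0],"grip": 255},
  {"offset": [0,0,0],"turn": [0,0,0],"grip": 255},
  {"offset": [0,0,0],"turn": [0,0,0],"grip": 255},
  {"offset": [0,0,0],"turn": [0,0,0],"grip": 255},
  {"offset": [0,0,0],"turn": [0,0,0],"grip": 255},
  {"offset": [0,0,0],"turn": [0,0,0],"grip": 255},
  {"offset": [0,0,0],"turn": [0,0,0],"grip": 255},
  {"offset": [0,0,0],"turn": [0,0,0],"grip": 255},
])

```text
clock: 6.33
ee_pos: [449.4, -216.3, 174.8]
orientation: [-1.817, -2.562, -0.0]
wrist_force: [-0.6, 1.2, 4.5]
grip_width: 26.3
```

Request:
jog_arm([
  {"offset": [0,0,-1.0],"turn": [0,0,0],"grip": 255},
  {"offset": [0,0,-2.5],"turn": [0,0,0],"grip": 255},
  {"offset": [0,0,-3.5],"turn": [0,0,0],"grip": 255},
  {"offset": [0,0,-3.5],"turn": [0,0,0],"grip": 255},
  {"offset": [0,0,-3.5],"turn": [0,0,0],"grip": 255},
  {"offset": [0,0,-1.0],"turn": [0,0,0],"grip": 255},
  {"offset": [0,0,0],"turn": [0,0,0],"grip": 255},
  {"offset": [0,0,0],"turn": [0,0,0],"grip": 255},
])

```text
clock: 7.0
ee_pos: [449.2, -216.3, 324.7]
orientation: [1.817, 2.562, 0.0]
wrist_force: [0.0, -0.0, -2.3]
grip_width: 26.2
```

```bash
python3 -c "
from go import *
R=PL
delta(O+A[:,2]*(156.7+90),R)
o=[]
d=bot.get_image('scene')
m,_=barrel(d,(20,36),(180,120,340,250)); v,u=np.nonzero(m); print('px',u.min(),u.max(),v.min(),v.max(),m.sum())
p=bot.get_obs()['ee_pos']; print('axis point',proj(d,p-[0,0,156.7]))
cv2.imwrite('pics/lift.png',cv2.resize(d['frame'][90:260,170:390],None,fx=3,fy=3,interpolation=cv2.INTER_CUBIC)[:,:,::-1])"
```

```text
t 7.0 pos [ 449.2 -216.3  324.7] q [-0.59  0.31  1.82  0.    1.01 -0.92] F [ 0.  -0.  -2.3] w 26.2
axes x,y,z [[-0.331, 0.944, -0.001], [0.944, 0.331, 0.0], [0.001, -0.0, -1.0]]
off cm [41.3  10.79  3.55] turn deg [-39.53  -7.13  19.68]
px 224 248 182 199 246
axis point [[250.378638   185.65015247]]
```

View pics/lift.png

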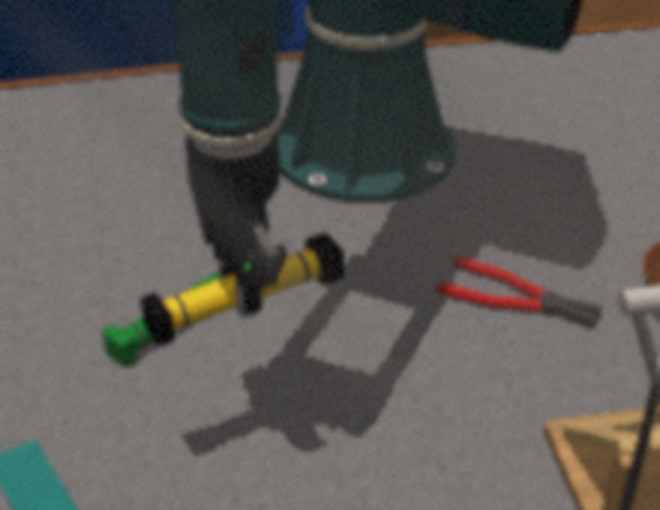

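The torch is held level and near its middle: the barrel midpoint is at pixel (250,186), where the predicted grasp point is (250.4,185.7). Carrying it to the rack.

Request:
jog_arm([
  {"offset": [0,0,0],"turn": [0,0,6.8],"grip": 255},
  {"offset": [0,0,0],"turn": [0,0,6.8],"grip": 255},
  {"offset": [0,0,0],"turn": [0,0,6.8],"grip": 255},
  {"offset": [3.8,-0.2,0],"turn": [0,0,0],"grip": 255},
  {"offset": [3.8,-0.2,0],"turn": [0,0,0],"grip": 255},
  {"offset": [3.8,-0.2,0],"turn": [0,0,0],"grip": 255},
  {"offset": [3.8,-0.2,0],"turn": [0,0,0],"grip": 255},
  {"offset": [3.8,-0.2,0],"turn": [0,0,0],"grip": 255},
])

```text
clock: 7.72
ee_pos: [441.6, -24.6, 322.4]
orientation: [-2.241, -2.196, 0.004]
wrist_force: [1.8, 1.1, -1.6]
grip_width: 26.5
```

Request:
jog_arm([
  {"offset": [3.8,-0.2,0],"turn": [0,0,0],"grip": 255},
  {"offset": [3.8,-0.2,0],"turn": [0,0,0],"grip": 255},
  {"offset": [3.8,-0.2,0],"turn": [0,0,0],"grip": 255},
  {"offset": [3.8,-0.2,0],"turn": [0,0,0],"grip": 255},
  {"offset": [3.8,-0.2,0],"turn": [0,0,0],"grip": 255},
  {"offset": [3.8,-0.2,0],"turn": [0,0,0],"grip": 255},
  {"offset": [0,0,0],"turn": [0,0,0],"grip": 255},
  {"offset": [0,0,0],"turn": [0,0,0],"grip": 255},
])

```text
clock: 8.38
ee_pos: [434.3, 203.5, 322.5]
orientation: [-2.236, -2.203, 0.006]
wrist_force: [0.7, 0.8, -2.2]
grip_width: 26.2
```

```bash
python3 -c "
from go import *
delta(O+A[:,2]*(156.7+70),PL)"
```

```text
t 8.38 pos [434.3 203.5 322.5] q [0.29 0.29 1.86 0.   1.   0.31] F [ 0.7  0.8 -2.2] w 26.2
axes x,y,z [[0.015, 1.0, -0.001], [1.0, -0.015, -0.004], [-0.004, -0.001, -1.0]]
off cm [ 0.54 -0.67  4.89] turn deg [-40.24  -0.05   0.37]
```

Request:
jog_arm([
  {"offset": [0.5,-0.6,0],"turn": [-6.7,0,0],"grip": 255},
  {"offset": [0,0,0],"turn": [-6.7,0,0],"grip": 255},
  {"offset": [0,0,0],"turn": [-6.7,0,0],"grip": 255},
  {"offset": [0,0,0],"turn": [-6.7,0,0],"grip": 255},
  {"offset": [0,0,0],"turn": [-6.7,0,0],"grip": 255},
  {"offset": [0,0,0],"turn": [-6.7,0,0.4],"grip": 255},
  {"offset": [0,0,0],"turn": [0,0,0],"grip": 255},
  {"offset": [0,0,0],"turn": [0,0,0],"grip": 255},
])

```text
clock: 9.05
ee_pos: [430.1, 202.4, 323.3]
orientation: [1.901, 1.845, 0.553]
wrist_force: [-0.1, -0.4, -1.2]
grip_width: 26.4
```

```bash
python3 -c "
from go import *
delta(O+A[:,2]*(156.7+70),PL)"
```

```text
t 9.05 pos [430.1 202.4 323.3] q [ 0.4   0.21  2.1  -0.74  0.37  1.06] F [-0.1 -0.4 -1.2] w 26.4
axes x,y,z [[0.034, 0.999, -0.014], [0.827, -0.02, 0.562], [0.561, -0.031, -0.827]]
off cm [ 0.71 -3.02  3.93] turn deg [-5.8   1.1  -0.11]
```

The wrist is near joint 4's limit (-0.96). The barrel is round, so a smaller tool tilt still works while moving along the clips' z. I check which tilt keeps the joints in range.

Run:
```python
from go import *
D=[((.3595,1.5115),(217.87,-558.65,403.84)),((.36,1.87),(392.6,-302,284.8)),((.46,1.91),(447.1,-215,222.7)),((.31,1.82),(449.2,-216.3,324.7)),((.29,1.86),(434.3,203.5,322.5))]
M,b=[],[]
for (q2,q3),(x,y,z) in D:
    s=q2+q3; M+= [[1,0,np.sin(q2),np.sin(s)],[0,1,np.cos(q2),np.cos(s)]]; b+=[np.hypot(x,y),z]
k,res,_,_=np.linalg.lstsq(np.array(M),np.array(b),rcond=None); print("a1,h,L2,L3",k.round(0),(np.array(M)@k-b).round(1))
o,p,r=pose(); q=o["qpos"]; tz=r.as_matrix()[:,2]
a1,h,L2,L3=k; rw=a1+L2*np.sin(q[1])+L3*np.sin(q[1]+q[2])
w=np.array([rw*np.cos(q[0]),rw*np.sin(q[0]),h+L2*np.cos(q[1])+L3*np.cos(q[1]+q[2])]) # z short by d6
# p = w+[0,0,d6]+d6*tz
d6=np.linalg.lstsq((tz+[0,0,1])[:,None],p-w,rcond=None)[0][0]; print("d6",d6.round(1),(p-w-d6*(tz+[0,0,1])).round(1))
def ik(P,tz):
    W=P-d6*tz; q1=np.arctan2(W[1],W[0])
    f=lambda v:[a1+L2*np.sin(v[0])+L3*np.sin(v[0]+v[1])-np.hypot(W[0],W[1]),h+d6+L2*np.cos(v[0])+L3*np.cos(v[0]+v[1])-W[2]]
    v=least_squares(f,[.25,2.0]).x; s=v.sum(); c1,s1=np.cos(q1),np.sin(q1)
    f_=np.array([np.sin(s)*c1,np.sin(s)*s1,np.cos(s)]); u=np.array([-np.cos(s)*c1,-np.cos(s)*s1,np.sin(s)]); dn=-u; lat=np.array([-s1,c1,0])
    return np.r_[q1,v,np.arctan2(tz@lat,tz@dn),np.arccos(tz@f_)]
print("check",q.round(2),ik(p,tz).round(2))
for t in(20,25,30,34,40):
    zt=np.array([np.sin(np.radians(t))*np.cos(-.021),np.sin(np.radians(t))*np.sin(-.021),-np.cos(np.radians(t))])
    print(t,[ik(O+A[:,2]*s-156.7*zt,zt).round(2).tolist() for s in(70,0)])
```

```text
a1,h,L2,L3 [ -6. 103. 472. 431.] [-28.   13.6   5.5  -4.    7.9  -5.7   4.7  -0.8   9.9  -3.1]
d6 102.4 [-7.4 45.7 32.3]
check [ 0.4   0.21  2.1  -0.74  0.37  1.06] [ 0.5   0.19  2.03 -0.68  0.49]
20 [[0.44, 0.32, 1.89, -0.26, 0.63], [0.4, 0.46, 1.83, -0.28, 0.55]]
25 [[0.46, 0.29, 1.95, -0.39, 0.54], [0.42, 0.44, 1.89, -0.43, 0.45]]
30 [[0.48, 0.28, 2.0, -0.58, 0.46], [0.44, 0.43, 1.94, -0.67, 0.36]]
34 [[0.5, 0.27, 2.04, -0.78, 0.41], [0.45, 0.42, 1.98, -0.95, 0.32]]
40 [[0.53, 0.27, 2.1, -1.17, 0.37], [0.48, 0.43, 2.04, -1.45, 0.31]]
```

```bash
cat >> go.py <<'E'
def PT(t):
    t=np.radians(t); e=A[:,0]*[1,1,0]; e/=np.linalg.norm(e); z=e*np.sin(t)-[0,0,np.cos(t)]; x=A[:,1]; return Rn.from_matrix(np.c_[x,np.cross(z,x),z])
def tgt(s,t=26,g=156.7): return O+A[:,2]*s-g*PT(t).as_matrix()[:,2]
E
python3 -c "
from go import *
delta(tgt(60),PT(26))"
```

```text
t 9.05 pos [430.1 202.4 323.3] q [ 0.4   0.21  2.1  -0.74  0.37  1.06] F [-0.1 -0.4 -1.2] w 26.4
axes x,y,z [[0.034, 0.999, -0.014], [0.827, -0.02, 0.562], [0.561, -0.031, -0.827]]
off cm [0.74 0.9  5.01] turn deg [ 8.2   1.08 -0.24]
```

Request:
jog_arm([
  {"offset": [0,0,0],"turn": [4.1,0.5,-0.1],"grip": 255},
  {"offset": [0,0,0],"turn": [4.1,0.5,-0.1],"grip": 255},
  {"offset": [0,0,0],"turn": [0,0,0],"grip": 255},
  {"offset": [0,0,0],"turn": [0,0,0],"grip": 255},
  {"offset": [0,0,0],"turn": [0,0,0],"grip": 255},
  {"offset": [0,0,0],"turn": [0,0,0],"grip": 255},
  {"offset": [0,0,0],"turn": [0,0,0],"grip": 255},
  {"offset": [0,0,0],"turn": [0,0,0],"grip": 255},
])

```text
clock: 9.72
ee_pos: [430.8, 203.3, 324.6]
orientation: [1.979, 1.932, 0.464]
wrist_force: [0.7, -0.1, -1.3]
grip_width: 26.2
```

```bash
python3 -c "
from go import *
delta(tgt(60),PT(26))"
```

```text
t 9.72 pos [430.8 203.3 324.6] q [ 0.37  0.21  2.05 -0.4   0.47  0.71] F [ 0.7 -0.1 -1.3] w 26.2
axes x,y,z [[0.024, 1.0, -0.002], [0.89, -0.021, 0.455], [0.455, -0.013, -0.89]]
off cm [0.57 1.39 4.95] turn deg [ 1.08  0.17 -0.13]
```

Joint 4 is now at -0.40. Moving to the 60 mm standoff on the clips' axis.

Request:
jog_arm([
  {"offset": [0.2,0.4,1.2],"turn": [1,0.2,0],"grip": 255},
  {"offset": [0.2,0.5,1.3],"turn": [0,0,0],"grip": 255},
  {"offset": [0.2,0.5,1.3],"turn": [0,0,0],"grip": 255},
  {"offset": [0,0,1.2],"turn": [0,0,0],"grip": 255},
  {"offset": [0,0,0],"turn": [0,0,0],"grip": 255},
  {"offset": [0,0,0],"turn": [0,0,0],"grip": 255},
  {"offset": [0,0,0],"turn": [0,0,0],"grip": 255},
  {"offset": [0,0,0],"turn": [0,0,0],"grip": 255},
])

```text
clock: 10.38
ee_pos: [465.6, 208.6, 286.7]
orientation: [1.99, 1.944, 0.453]
wrist_force: [-0.0, 0.2, -2.0]
grip_width: 26.2
```

```bash
python3 -c "
from go import *
delta(tgt(60),PT(26)); delta(tgt(28),PT(26))
o=[]
for n,(l,t,r,b) in(('scene',(350,150,470,250)),('top',(130,160,250,260))):
    d=bot.get_image(n); im=cv2.resize(d['frame'][t:b,l:r],(396,330),interpolation=cv2.INTER_CUBIC)
    for y,c in((-72,(255,0,0)),(72,(255,0,0)),(0,(0,0,255))):
        u=(proj(d,O+A@np.array([0,y,60.]))[0]+.5-[l,t])*3.3; cv2.circle(im,tuple(int(v) for v in u),3,c,-1)
    o.append(im)
cv2.imwrite('pics/std.png',np.hstack(o)[:,:,::-1])"
```

```text
t 10.38 pos [465.6 208.6 286.7] q [ 0.35  0.32  2.02 -0.41  0.41  0.72] F [-0.   0.2 -2. ] w 26.2
axes x,y,z [[0.023, 1.0, 0.002], [0.898, -0.022, 0.44], [0.44, -0.008, -0.898]]
off cm [-0.05  0.03  0.  ] turn deg [ 0.11 -0.06 -0.15]
t 10.38 pos [465.6 208.6 286.7] q [ 0.35  0.32  2.02 -0.41  0.41  0.72] F [-0.   0.2 -2. ] w 26.2
axes x,y,z [[0.023, 1.0, 0.002], [0.898, -0.022, 0.44], [0.44, -0.008, -0.898]]
off cm [-0.05  0.8   3.11] turn deg [ 0.11 -0.06 -0.15]
```

View pics/std.png

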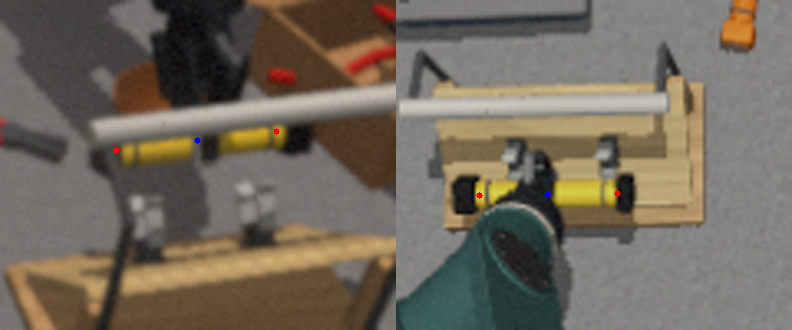

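In the top view the barrel ends are at crop (476,194) and (618,192), against predicted (479,195) and (618,193). The scene view agrees within about 2–4 mm. Approaching the lips.

Request:
jog_arm([
  {"offset": [0,0.22,0.9],"turn": [0,0,0],"grip": 255},
  {"offset": [0,0.22,0.9],"turn": [0,0,0],"grip": 255},
  {"offset": [0,0.22,0.9],"turn": [0,0,0],"grip": 255},
  {"offset": [0,0.2,0.8],"turn": [0,0,0],"grip": 255},
  {"offset": [0,0,0],"turn": [0,0,0],"grip": 255},
  {"offset": [0,0,0],"turn": [0,0,0],"grip": 255},
  {"offset": [0,0,0],"turn": [0,0,0],"grip": 255},
  {"offset": [0,0,0],"turn": [0,0,0],"grip": 255},
])

```text
clock: 11.15
ee_pos: [488.9, 208.1, 258.5]
orientation: [1.991, 1.944, 0.452]
wrist_force: [0.0, -0.7, -0.7]
grip_width: 26.3
```

```bash
python3 -c "
from go import *
delta(tgt(14),PT(26)); delta(tgt(0),PT(26)); print((bot.get_obs()['wrist_force']@A).round(1), bot.get_obs()['wrist_torque'])"
```

```text
t 11.15 pos [488.9 208.1 258.5] q [ 0.33  0.39  2.   -0.45  0.35  0.74] F [ 0.  -0.7 -0.7] w 26.3
axes x,y,z [[0.023, 1.0, 0.002], [0.898, -0.022, 0.439], [0.439, -0.008, -0.898]]
off cm [-0.05  0.28  0.91] turn deg [ 0.07 -0.05 -0.16]
t 11.15 pos [488.9 208.1 258.5] q [ 0.33  0.39  2.   -0.45  0.35  0.74] F [ 0.  -0.7 -0.7] w 26.3
axes x,y,z [[0.023, 1.0, 0.002], [0.898, -0.022, 0.439], [0.439, -0.008, -0.898]]
off cm [-0.05  0.62  2.27] turn deg [ 0.07 -0.05 -0.16]
[-0.4 -0.7 -0.6] [ 0.00377497  0.26868766 -0.00689815]
```

Request:
jog_arm([
  {"offset": [0,0.06,0.22],"turn": [0,0,0],"grip": 255},
  {"offset": [0,0.06,0.22],"turn": [0,0,0],"grip": 255},
  {"offset": [0,0.06,0.22],"turn": [0,0,0],"grip": 255},
  {"offset": [0,0.06,0.22],"turn": [0,0,0],"grip": 255},
  {"offset": [0,0,0],"turn": [0,0,0],"grip": 255},
  {"offset": [0,0,0],"turn": [0,0,0],"grip": 255},
  {"offset": [0,0,0],"turn": [0,0,0],"grip": 255},
  {"offset": [0,0,0],"turn": [0,0,0],"grip": 255},
])

```text
clock: 11.82
ee_pos: [494.3, 207.8, 251.8]
orientation: [1.99, 1.945, 0.451]
wrist_force: [-5.6, 1.0, 5.4]
grip_width: 26.1
```

```bash
python3 -c "
from go import *
delta(tgt(0),PT(26)); print((bot.get_obs()['wrist_force']@A).round(1), bot.get_obs()['wrist_torque'])"
```

```text
t 11.82 pos [494.3 207.8 251.8] q [ 0.32  0.41  1.99 -0.46  0.34  0.75] F [-5.6  1.   5.4] w 26.1
axes x,y,z [[0.023, 1.0, 0.001], [0.898, -0.021, 0.439], [0.439, -0.009, -0.898]]
off cm [-0.04  0.43  1.43] turn deg [ 0.04 -0.03 -0.13]
[-0.8  0.9  7.8] [-0.08063495  0.61552156  0.04213154]
```

The contact force is 7.8 N, almost purely along the clips' z, so it is well centred. Pressing home.

Request:
jog_arm([
  {"offset": [0,0.08,0.28],"turn": [0,0,0],"grip": 255},
  {"offset": [0,0.08,0.28],"turn": [0,0,0],"grip": 255},
  {"offset": [0,0.08,0.28],"turn": [0,0,0],"grip": 255},
  {"offset": [0,0.08,0.28],"turn": [0,0,0],"grip": 255},
  {"offset": [0,0.08,0.28],"turn": [0,0,0],"grip": 255},
  {"offset": [0,0,0],"turn": [0,0,0],"grip": 255},
  {"offset": [0,0,0],"turn": [0,0,0],"grip": 255},
  {"offset": [0,0,0],"turn": [0,0,0],"grip": 255},
])

```text
clock: 12.48
ee_pos: [504.0, 207.6, 240.9]
orientation: [1.99, 1.945, 0.451]
wrist_force: [-7.3, -0.1, 7.0]
grip_width: 26.4
```

```bash
python3 -c "
from go import *
delta(tgt(0),PT(26)); print((bot.get_obs()['wrist_force']@A).round(1), bot.get_obs()['wrist_torque'])"
```

```text
t 12.48 pos [504.  207.6 240.9] q [ 0.32  0.44  1.98 -0.48  0.32  0.76] F [-7.3 -0.1  7. ] w 26.4
axes x,y,z [[0.023, 1.0, 0.001], [0.898, -0.021, 0.439], [0.439, -0.009, -0.899]]
off cm [-0.03  0.04  0.02] turn deg [ 0.02 -0.02 -0.13]
[-1.1 -0.3 10. ] [-0.17561386  0.81530618  0.10977109]
```

Request:
jog_arm([
  {"offset": [0,0.02,0.1],"turn": [0,0,0],"grip": 255},
  {"offset": [0,0.03,0.1],"turn": [0,0,0],"grip": 255},
  {"offset": [0,0,0],"turn": [0,0,0],"grip": 255},
  {"offset": [0,0,0],"turn": [0,0,0],"grip": 255},
  {"offset": [0,0,0],"turn": [0,0,0],"grip": 255},
  {"offset": [0,0,0],"turn": [0,0,0],"grip": 255},
  {"offset": [0,0,0],"turn": [0,0,0],"grip": 255},
  {"offset": [0,0,0],"turn": [0,0,0],"grip": 255},
])

```text
clock: 13.15
ee_pos: [504.1, 207.6, 240.7]
orientation: [1.99, 1.944, 0.451]
wrist_force: [-22.3, 0.1, 28.5]
grip_width: 26.2
```

```bash
python3 -c "
from go import *
delta(tgt(0),PT(26)); print((bot.get_obs()['wrist_force']@A).round(1), bot.get_obs()['wrist_torque'])
o=[]
for n,(l,t,r,b) in(('scene',(350,160,470,260)),('top',(130,160,250,260))):
    d=bot.get_image(n); im=cv2.resize(d['frame'][t:b,l:r],(396,330),interpolation=cv2.INTER_CUBIC)
    for y,c in((-72,(255,0,0)),(72,(255,0,0)),(0,(0,0,255))):
        u=(proj(d,O+A@np.array([0,y,0.]))[0]+.5-[l,t])*3.3; cv2.circle(im,tuple(int(v) for v in u),2,c,-1)
    o.append(im)
cv2.imwrite('pics/press.png',np.hstack(o)[:,:,::-1])"
```

```text
t 13.15 pos [504.1 207.6 240.7] q [ 0.32  0.44  1.98 -0.48  0.32  0.77] F [-22.3   0.1  28.5] w 26.2
axes x,y,z [[0.023, 1.0, 0.001], [0.898, -0.021, 0.439], [0.439, -0.009, -0.898]]
off cm [-0.03  0.04  0.  ] turn deg [ 0.06 -0.02 -0.12]
[ 1.2 -0.4 36.2] [-0.13606772  1.2967923   0.13490351]
```

View pics/press.png

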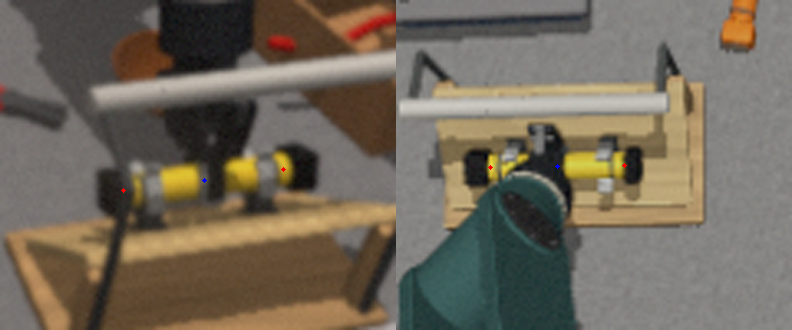

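The barrel sits in both clips with its collars outside them. The axis is at the predicted s = 0, and 2 mm more of command gave no motion and 36 N, so it is on the clip floors. I relieve the press, open partly and retract along the clips' z.

Request:
jog_arm([
  {"offset": [0,-0.05,-0.2],"turn": [0,0,0],"grip": 255},
  {"offset": [0,0,0],"turn": [0,0,0],"grip": 255},
  {"offset": [0,0,0],"turn": [0,0,0],"grip": 110},
  {"offset": [0,0,0],"turn": [0,0,0],"grip": 110},
  {"offset": [0,0,0],"turn": [0,0,0],"grip": 110},
  {"offset": [0,0,0],"turn": [0,0,0],"grip": 110},
  {"offset": [0,0,0],"turn": [0,0,0],"grip": 110},
  {"offset": [0,0,0],"turn": [0,0,0],"grip": 110},
])

```text
clock: 13.92
ee_pos: [505.1, 207.8, 240.8]
orientation: [1.991, 1.944, 0.453]
wrist_force: [0.6, 0.1, 0.1]
grip_width: 48.4
```

Request:
jog_arm([
  {"offset": [0,-0.1,-0.5],"turn": [0,0,0],"grip": 110},
  {"offset": [0,-0.24,-0.97],"turn": [0,0,0],"grip": 110},
  {"offset": [0,-0.24,-0.97],"turn": [0,0,0],"grip": 110},
  {"offset": [0,-0.4,-1.5],"turn": [0,0,0],"grip": 110},
  {"offset": [0,-0.4,-1.5],"turn": [0,0,0],"grip": 110},
  {"offset": [0,-0.5,-2.0],"turn": [0,0,0],"grip": 110},
  {"offset": [0,-0.5,-2.0],"turn": [0,0,0],"grip": 110},
  {"offset": [0,0,0],"turn": [0,0,0],"grip": 110},
])

```text
clock: 14.58
ee_pos: [439.8, 209.2, 317.9]
orientation: [1.989, 1.944, 0.456]
wrist_force: [0.1, 0.0, -0.1]
grip_width: 48.5
```

Request:
jog_arm([
  {"offset": [-2,-0.5,-2.0],"turn": [0,0,0],"grip": 110},
  {"offset": [-3,0,-2.0],"turn": [0,0,0],"grip": 110},
  {"offset": [-3,0,-2],"turn": [0,0,0],"grip": 110},
  {"offset": [-3,0,-1],"turn": [0,0,0],"grip": 110},
  {"offset": [-3,0,0],"turn": [0,0,0],"grip": 110},
  {"offset": [-3,0,0],"turn": [0,0,0],"grip": 110},
  {"offset": [0,0,0],"turn": [0,0,0],"grip": 110},
  {"offset": [0,0,0],"turn": [0,0,0],"grip": 110},
])

```text
clock: 15.25
ee_pos: [402.6, 38.3, 375.7]
orientation: [1.995, 1.938, 0.452]
wrist_force: [0.9, -0.2, -0.0]
grip_width: 48.6
```

```bash
python3 -c "
from go import *
delta(tgt(0),PT(26))
o=[];D={}
for n,(l,t,r,b) in(('scene',(350,160,470,260)),('top',(130,160,250,260))):
    d=D[n]=bot.get_image(n); im=cv2.resize(d['frame'][t:b,l:r],(396,330),interpolation=cv2.INTER_CUBIC)
    for y,c in((-72,(255,0,0)),(72,(255,0,0)),(0,(0,0,255))):
        u=(proj(d,O+A@np.array([0,y,0.]))[0]+.5-[l,t])*3.3; cv2.circle(im,tuple(int(v) for v in u),2,c,-1)
    o.append(im)
    q=(cloud(d)-O)@A; hsv=cv2.cvtColor(d['frame'],cv2.COLOR_RGB2HSV); m=(cv2.inRange(hsv,(18,150,80),(36,255,255))>0)&(abs(q[...,0])<30)&(abs(q[...,1])<75)&(abs(q[...,2]-5)<35)
    for lo,hi in((-70,-25),(-25,25),(25,70)):
        k=m&(q[...,1]>lo)&(q[...,1]<hi); print(n,lo,k.sum(),'x,z median, z95',np.median(q[k],0).round(1)[[0,2]] if k.any() else '', np.percentile(q[k][:,2],90).round(1) if k.any() else '')
print('blue tri',[barrel(D[n],(105,130),b)[1].round(1) for n,b in(('scene',(225,255,315,295)),('top',(260,175,325,212)))])
cv2.imwrite('pics/end.png',np.hstack(o)[:,:,::-1]); cv2.imwrite('pics/endS.png',D['scene']['frame'][:,:,::-1])"
```

```text
t 15.25 pos [402.6  38.3 375.7] q [-0.09 -0.    2.12  0.06  0.56 -0.1 ] F [ 0.9 -0.2 -0. ] w 48.6
axes x,y,z [[0.028, 1.0, 0.002], [0.897, -0.026, 0.44], [0.44, -0.01, -0.898]]
off cm [17.15  2.75 16.42] turn deg [ 0.12  0.06 -0.43]
scene -70 65 x,z median, z95 [10.9  0.6] 10.1
scene -25 155 x,z median, z95 [11.1  1.8] 10.8
scene 25 75 x,z median, z95 [11.2  1.3] 10.7
top -70 79 x,z median, z95 [ 5.4 12.1] 18.0
top -25 115 x,z median, z95 [7.1 9.3] 16.4
top 25 71 x,z median, z95 [ 4.7 10.5] 16.4
blue tri [array([268.6, 273.6]), array([293.4, 195. ])]
```

View pics/end.png

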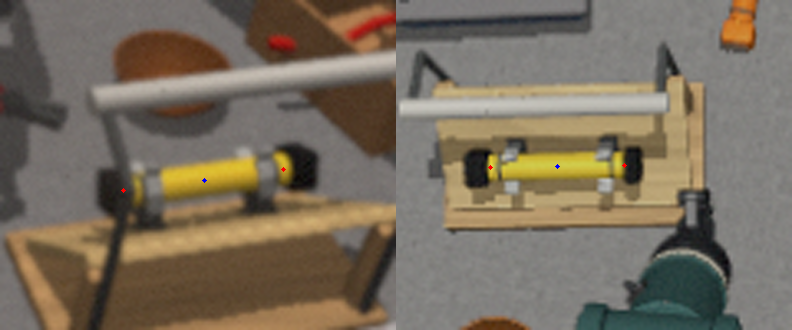

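View pics/endS.png

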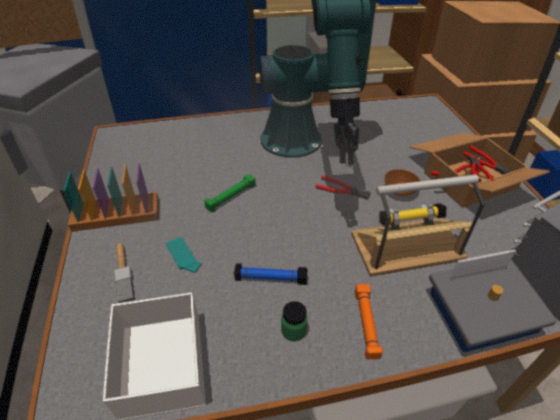

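The crops show the barrel on the predicted seat line and both clips closed round it, with the collars outside. Its ends are at top crop (490,167) and (625,165). The scene picture shows everything else in place and the gripper clear.

```bash
python3 -c "
from bench import bot
print(bot.finish_job())"
```

```text
the job is handed in; nothing more can be done
None
```

The yellow torch is snapped into both spring clips, and I handed the job in at about 15.4 s on the robot's clock. I released it and backed the arm well clear of the rack.

**Grasp:** The first grip read 25.8 mm on the 28 mm barrel, so I regripped 5 mm deeper. It still read about 26 mm, but the torch lifted level and held.

**Tilt:** I could not tilt the tool to the clips' full 40°, because joint 4 was nearing its limit. I used 26° instead, which the round barrel allows, and still pressed along the clips' own z axis.

**Seating:** The pressing force was almost purely along the clips' z axis. At the predicted seat, 2 mm more of command moved nothing and raised the force to 36 N, so the barrel is on the clip floors. I then relieved the press before opening.

**Last checks:**
- **Torch:** in both views it lies on the predicted seat line, with both clips closed round the barrel and the collars outside them.
- **Other things:** the blue torch's picture position is unchanged within 0.1 pixel. The rest look untouched in the last scene picture, by eye only.
- **Contact:** the wrist force is about zero.
- **Agreement:** no check failed at the end. Earlier the torch position differed by about 4 mm between views, well within the clips' slack along the barrel.

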